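# Tap the specimen clamp's wedge tight

## Task

The yellow wedge of the specimen clamp has worked loose. Pick up the soft-faced orange mallet (leave the steel hammer where it lies and keep your hand off the wedge) and tap the wedge's red butt end, drawing the mallet clear between at least two separate taps, until the wedge is fully home and advances no further. Then draw the mallet clear and lay it flat on the bench again, setting it down rather than dropping it.

Things in the scene. Friction and masses are not known exactly. Their poses are not given: they have to be found in the camera images.
- mallet: Soft-faced mallet, 350 g, lying flat, z up. Origin: centre of its head, 18 mm above the bench. Head: orange block 36 (x) by 90 (y) by 36 mm with white plastic faces at y = +45 and -45 mm; either may strike. Pale wooden handle on the x axis from the head to x = -181 mm, 24 mm wide (y), 26 high; knob 32 wide, 36 high at x = -175 to -205. Centre of mass near x = -50; grip near x = -70, across y.
- wedge: Loose yellow wedge, 160 mm long, 40 high, in the clamp's slot. Origin: centre of its red butt face (40 wide, 44 mm high), 50 mm above the bench. Axes parallel to the clamp's; slides level along +y, butt to tip. Stiff: moves only while pushed (6 N outermost to 9 N near home), stays where left. Starts 32 to 50 mm short of home, where it stops dead.
- clamp: Fixed specimen clamp, 160 (x) by 170 (y) mm, 85 high: aluminium base, then from -x to +x a stop, grey stone specimen, wedge slot, blue slanted cheek. Origin: centre of the underside, on the bench; z up, y along the slot, within 17 degrees of world +y. The wedge's origin is here at x = 7, z = 50 mm, and y = -105 mm when home. Free space at the -y end for the mallet, its handle towards -x.
- hammer: Bystander, not to be used: steel-headed hammer with a blue handle, 240 mm long, lying near the mallet (they may change places). Origin: on the bench under the middle of its length; handle to -x, 26 mm high; its 88 mm wide head lies from x = 94 to 120 mm.
Not all that is in view belongs to the job. Of the things that look like the mallet, the larger one is meant.

How it is judged:
On the way, in this order (a step that is already met when the one before it is completed fails the run):
1. the mallet is picked up in the fingers (contact force between the fingers and mallet above 0.5 N and height (world z) of mallet above 0.036 m), for 0.1 s.
2. the wedge has been tapped part of the way (at least 6 mm in, still more than 8 mm short of home) and the mallet's head is drawn at least 10 mm clear of it (distance of wedge from where it was at the start of the episode above 0.006 m and y of wedge in the frame of clamp below -0.113 m and distance between mallet and wedge above 0.055 m), for 0.05 s.
3. the wedge is home (within 5 mm) and the mallet's head is drawn at least 10 mm clear of it (y of wedge in the frame of clamp above -0.11 m and distance between mallet and wedge above 0.055 m), for 0.1 s.
4. the mallet is brought down to the bench in the fingers (centre of its head within 14 mm of its lying height) before it is let go (contact force between the fingers and mallet above 0.5 N and height (world z) of mallet below 0.032 m), for 0.05 s.
At the end, for the whole second after the job is handed in: The wedge is within 5 mm of fully home; the mallet lies at rest on the bench, let go, the centre of its head less than 26 mm above the bench and its handle level within 10 degrees, at least 10 mm clear of the wedge; the steel hammer is within 30 mm of where it lay (all of step 3 and height (world z) of mallet below 0.026 m and angle between mallet's own x axis and vertical between 1.4008 and 1.7408 rad and linear speed of mallet below 0.02 m/s and angular speed of mallet below 0.2 rad/s and distance of hammer from where it was at the start of the episode below 0.03 m); the robot touches nothing.
It fails at once if the hand or arm pushes on the wedge (over 1 N) (contact force between any of the fingers, the arm and wedge above 1 N).
It fails at once if the steel hammer is moved more than 30 mm (distance of hammer from where it was at the start of the episode above 0.03 m).
It fails at once if the steel hammer touches the wedge (contact force between hammer and wedge above 0.5 N).
It also fails if it takes over 51 s, if anything falls off the work surface, if the arm or the gripper's body presses on something with over 40 N, if the wrist force passes 120 N, or if a joint passes its speed limit or range.

## Robot

A 6-joint arm with a two-finger parallel gripper is mounted at the origin on the work surface. World frame = base frame: x ahead of the robot, y to its left, z up, the work surface at z = 0. Lengths are in m, angles in rad, forces in N, time in s.
With the tool pointing down it reaches from about 0.3 to 0.75 m from the base axis. Payload 8.5 kg.
Tool frame: the origin (TCP) lies midway between the tips of the shut fingers; the grasp point (between the pads) lies 19 mm behind it; z points along the fingers, y is the direction in which the jaws open and shut (so a half turn about z gives the same grasp; the last joint's range is limited). The gripper opens to 85 mm and grips with 20 to 120 N. Pads are 22 mm wide; open, the fingers measure 114 mm over their backs; the gripper's body (76 mm by 85 mm) begins 54 mm behind the grasp point. The pads swing forward as they close: fully open they stand 13 mm farther back than shut.
Start: joints at [-1.523, 0.381, 1.297, -0, 1.464, -0.215], TCP at [0.143, -0.531, 0.231] pointing down, gripper open.
Joint ranges: [-3.11, 3.11], [-0.89, 2.33], [0.22, 2.48], [-1.42, 4.56], [0.17, 2.85], [-2.88, 2.88]. Speed limits (rad/s): [2.39, 2.39, 3.14, 3.14, 3.14, 3.14].

## Interface

Orientations are given as a unit quaternion [x, y, z, w].
In Python, from rig import get_state, cams, arm, nets gives the robot as it stands.
- The arm moves only by the shell command python3 -m creep 'ROWS'. ROWS is JSON, a list of rows, each an object of numbers: "tx", "ty", "tz": the shift along the tool's x, y, z in mm; "roll": the turn about the tool's z in rad; "claw": the finger opening in mm, from 0 to 85.4. In form: [{"tx": .., "ty": .., "tz": .., "roll": .., "claw": ..}, ...]. A call has 1 to 8 rows; each row is the pose to reach, as a shift and turn from the pose commanded when the call began, along the tool's axes at that moment; what a row does not reach only later rows make up. A row lasts 1/10 s, in which the tool goes at most 50 mm and 8.59 degrees, less where a joint would pass 70% of its speed; a pose out of reach is approached as far as the arm can. A call with a gripper value outside its range is refused whole. The fingers move at their own pace and stop on an object; the grip force is fixed at half the most. Time passes only in rows, so rows that repeat a pose let the fingers close. It gives the time, the measured TCP pose, the force and the opening at its end, in the units of the state.
- get_state(): the state, without advancing time (a new reading comes with each control period).
- cams.capture(name): name is "scene" or "top"; returns the picture (400x640x3 uint8, blue, green, red); there is no depth.
- cams.get_calibration(name): a dict with "fovy" (degrees; the focal length in pixels is half the picture's height over the tangent of half this angle, whatever the lens; pixels are square), "cx", "cy" (the principal point, pixels), "T" (4x4, takes a point from camera to world coordinates). Camera axes: x right, y down, z forward; pixel columns grow to the right and rows downward; lengths in m; the calibration is good to about 2 mm. A picture is of the moment at which its call begins. get_calibration takes no time and is no camera call.
- arm.hand_in(): hands the job in, once; it reports no verdict.
Trained networks look in the newest picture that a camera, given by its name, has taken for a name from the list of things; names that differ only in an ending like _2 or _b are one class to them, and where a whole thing is asked for, a point or a joint stands for the part that bears it (a point fixed in the world has none). Each returns a list of dicts, best first, with "conf" (0 to 1); they miss things now and then, are a little off and sometimes report something else, mostly with a low value. They report only what shows in the picture. A call takes as long as a camera call. They do not tell look-alikes from the thing itself.
- nets.cut_out(name, camera): "mask" (400x640 bool, what is visible of it) and "rect" ([left, top, width, height] as shares, 0 to 1, of the picture: columns of its width, rows of its height, round what is visible of it).
- nets.spot_point(name, camera): "at" ([column, row] as shares, 0 to 1, of the picture: columns of its width, rows of its height: a listed point, or the origin of a listed thing).
The state is a dict: "time_s": time; "joint_pos": joint angles; "joint_vel": joint speeds; "joint_torque": joint torques, N m; "eef_pos": TCP position; "tool_rot": TCP orientation; "ft_force": force on the tool from outside, world axes, zero at the start; "wrist_torque": the same for the moment, N m; "width": finger opening in m.
Only numpy, scipy, OpenCV 4.12 (cv2) and the standard library are available. Lean on these libraries where they do the work, as an engineer would, in place of code of your own. Each camera call takes 0.05 s, during which the arm holds its last target.

## Working session

There is one attempt and no reset: what is moved stays moved. The work goes in short steps, Python scripts to look and compute and a shell command to move; the robot and the scene stay as the last step left them, time stands still between calls to the robot, and variables do not carry over. Pictures are saved under pics/ and viewed, and the job is handed in when it is done.

```bash
ls; mkdir -p pics; cat > h.py <<'E'
import numpy as np, cv2
from rig import get_state, cams, arm, nets
from scipy.spatial.transform import Rotation as R
def ray(cam,px):
    c=cams.get_calibration(cam); f=200/np.tan(np.radians(c['fovy'])/2); T=np.array(c['T'])
    d=T[:3,:3]@np.array([(px[0]-c['cx'])/f,(px[1]-c['cy'])/f,1]); return T[:3,3],d
def atz(cam,px,z):
    o,d=ray(cam,px); return o+d*(z-o[2])/d[2]
def proj(cam,p):
    c=cams.get_calibration(cam); f=200/np.tan(np.radians(c['fovy'])/2); T=np.array(c['T'])
    q=T[:3,:3].T@(np.array(p)-T[:3,3]); return np.array([c['cx']+f*q[0]/q[2],c['cy']+f*q[1]/q[2]])
E
python3 - <<'E'
from h import *
for n in ['scene','top']:
    im=cams.capture(n); cv2.imwrite(f'pics/{n}0.png',im); c=cams.get_calibration(n); print(n,c['fovy'],c['cx'],c['cy'],np.round(c['T'],3).tolist())
    for t in ['mallet','wedge','clamp','hammer']:
        for r in nets.spot_point(t,n)[:3]: print(t,round(r['conf'],2),np.round(np.array(r['at'])*[640,400],1))
print(get_state())
E
```

```text
pics
scene 46.59215633873087 318.7580704031679 201.93431215338788 [[0.757, 0.459, -0.465, 1.073], [0.654, -0.528, 0.542, -0.754], [0.004, -0.714, -0.7, 0.966], [0.0, 0.0, 0.0, 1.0]]
mallet 0.86 [215.  210.2]
mallet 0.84 [324.  260.9]
wedge 0.78 [385.1 190.2]
clamp 0.74 [413.1 181.5]
hammer 0.94 [248.9 306.1]
top 48.124448206961674 323.5556200056186 192.7404435188953 [[0.008, -0.994, 0.108, 0.343], [-1.0, -0.01, -0.018, -0.061], [0.019, -0.107, -0.994, 1.317], [0.0, 0.0, 0.0, 1.0]]
mallet 0.97 [359.2 159.6]
mallet 0.22 [428.2 178.7]
wedge 0.65 [257.8 153.6]
clamp 0.72 [207.9 158.4]
hammer 0.61 [424.9 179.1]
{'time_s': 0.5, 'joint_pos': array([-1.52329576e+00,  3.80642161e-01,  1.29744437e+00,  1.48428748e-05,
        1.46361246e+00, -2.15276926e-01]), 'joint_vel': array([ 0.00189454,  0.00025581, -0.00102484,  0.00221232, -0.00152794,
        0.00112262]), 'joint_torque': array([-1.04061230e-03, -4.48033941e+01, -2.31333375e+01, -2.14641468e-04,
        7.86196815e-04,  8.24576119e-06]), 'eef_pos': array([ 0.14288217, -0.53108203,  0.23128476]), 'tool_rot': array([ 9.91381012e-01,  1.31010255e-01,  1.18080892e-05, -5.23662581e-05]), 'ft_force': array([0.16045605, 0.23510561, 0.61250234]), 'wrist_torque': array([-0.03531321, -0.00445547, -0.00508275]), 'width': 0.08486423458537656}
```

View pics/scene0.png

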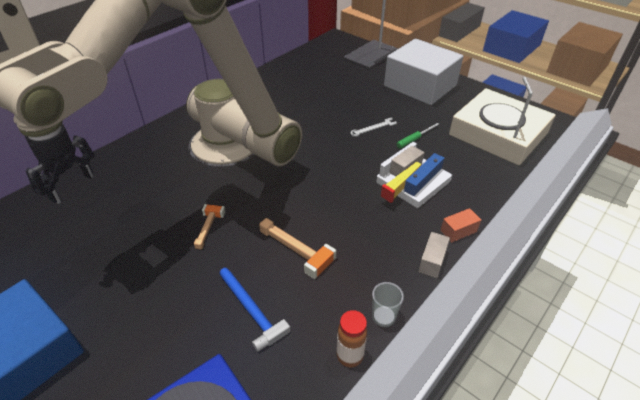

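View pics/top0.png

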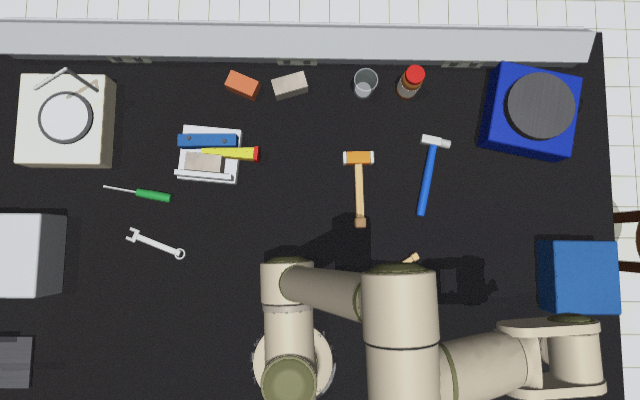

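The scene shows the large mallet (head at 320,261), a smaller mallet (212,212), the hammer with its blue handle (250,305), and the clamp with its yellow wedge and red butt (388,193). In the top view the mallet head is at (359,158), the wedge butt at (257,153) and the hammer at (428,175). I'll measure all of these next.

```bash
python3 - <<'E'
from h import *
im=cams.capture('top'); sc=cams.capture('scene')
cv2.imwrite('pics/t1.png',cv2.resize(im[100:240,150:470],None,fx=2.5,fy=2.5,interpolation=cv2.INTER_CUBIC))
cv2.imwrite('pics/s1.png',cv2.resize(sc[130:290,230:470],None,fx=3.3,fy=3.3,interpolation=cv2.INTER_CUBIC))
def blob(im,lo,hi,roi):
    h=cv2.inRange(cv2.cvtColor(im,cv2.COLOR_BGR2HSV),lo,hi); m=np.zeros_like(h); x,y,w,hh=roi; m[y:y+hh,x:x+w]=h[y:y+hh,x:x+w]; return m
for n,cam,im_,roi,lo,hi,z in [('orange','top',im,(340,145,40,25),(5,120,80),(18,255,255),.036),('wood','top',im,(345,166,30,62),(8,50,80),(25,200,255),.026),
  ('red','top',im,(245,140,20,25),(0,150,60),(4,255,255),.07),('yellow','top',im,(195,140,65,25),(22,120,80),(35,255,255),.07),('blue','top',im,(170,125,80,30),(95,120,50),(120,255,255),.085)]:
    m=blob(im_,lo,hi,roi); p=np.argwhere(m)[:,::-1]; r=cv2.minAreaRect(p.astype(np.float32)); print(n,len(p),r)
    w=np.array([atz(cam,q,z)[:2] for q in p]); c=w.mean(0); u,s,v=np.linalg.svd(w-c); print('  world',c.round(4),'dir',np.degrees(np.arctan2(v[0,1],v[0,0])).round(1),'ext',np.ptp((w-c)@v.T,axis=0).round(3))
for n,z in [('mallet',.018),('wedge',.05),('clamp',0),('hammer',0)]:
    for cam in ['top','scene']:
        for r in nets.spot_point(n,cam)[:2]: print(n,cam,round(r['conf'],2),atz(cam,np.array(r['at'])*[640,400],z).round(4))
E
```

```text
orange 137 ((357.5, 157.5), (13.0, 23.0), 90.0)
  world [ 0.586  -0.1827] dir -82.1 ext [0.072 0.046]
wood 556 ((359.5444641113281, 196.49026489257812), (61.1688117980957, 10.141240119934082), 88.97696685791016)
  world [ 0.4698 -0.1884] dir -178.0 ext [0.179 0.03 ]
red 81 ((256.5, 153.5), (15.0, 5.0), 90.0)
  world [0.5874 0.1064] dir 178.9 ext [0.043 0.015]
yellow 485 ((227.0, 153.5), (13.0, 52.0), 90.0)
  world [0.5899 0.1755] dir 86.4 ext [0.147 0.038]
blue 785 ((207.0, 141.0), (14.0, 60.0), 90.0)
  world [0.6197 0.2442] dir -88.0 ext [0.167 0.041]
mallet top 0.72 [ 0.582  -0.1879  0.018 ]
mallet scene 0.97 [ 0.2441 -0.2397  0.018 ]
mallet scene 0.76 [ 0.5842 -0.1791  0.018 ]
wedge top 0.63 [0.5927 0.1107 0.05  ]
wedge scene 0.56 [0.5909 0.1238 0.05  ]
clamp top 0.87 [0.5928 0.2511 0.    ]
clamp scene 0.89 [0.5907 0.2479 0.    ]
hammer top 0.75 [ 0.5378 -0.383   0.    ]
```

View pics/t1.png

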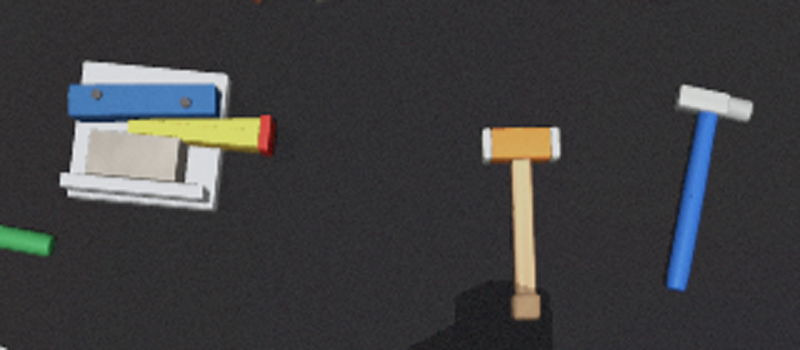

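View pics/s1.png

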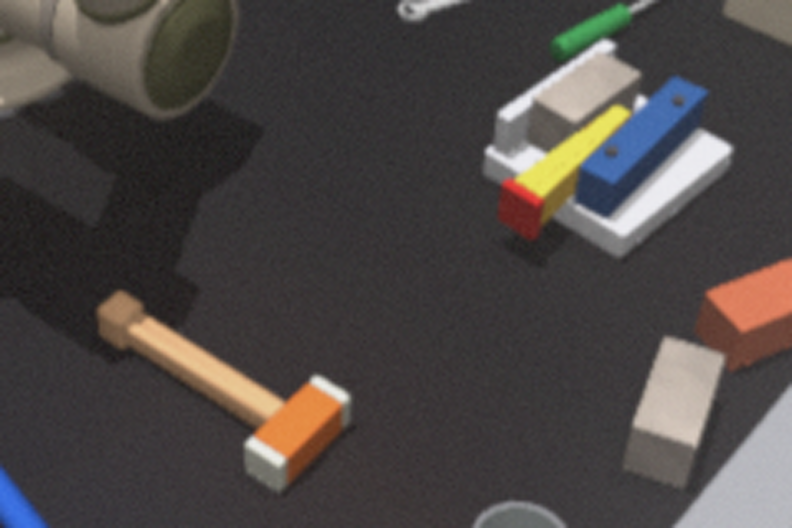

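The crops show the clamp's base corners, the butt's top edge (272, 116 to 153 in the crop), and the mallet's head (483 to 559) and knob (526,305). I'll compute the poses from these corners.

```bash
python3 - <<'E'
from h import *
t=lambda x,y:(150+(x+.5)/2.5-.5,100+(y+.5)/2.5-.5)
s=lambda x,y:(230+(x+.5)/3.3-.5,130+(y+.5)/3.3-.5)
for z in (.015,.025):
    C=np.array([atz('top',t(*p),z)[:2] for p in [(84,62),(228,74),(213,210),(68,196)]]); print(z,C.round(4).tolist(),C.mean(0))
    for a,b in [(1,0),(2,3),(2,1),(3,0)]: d=C[b]-C[a]; print(np.linalg.norm(d).round(3),np.degrees(np.arctan2(d[1],d[0])).round(2))
    S=np.array([atz('scene',s(*p),z)[:2] for p in [(487,152),(622,242),(732,152)]]); print('scene',S.round(4).tolist())
    d=S[1]-S[0]; print(np.linalg.norm(d),np.degrees(np.arctan2(d[1],d[0]))); d=S[2]-S[1]; print(np.linalg.norm(d),np.degrees(np.arctan2(d[1],d[0])),(S[0]+S[2])/2)
print('butt top', atz('top',t(272,116),.072),atz('top',t(273,153),.072))
print('butt scene top', atz('scene',s(502,180),.072),atz('scene',s(543,202),.072),'bot',atz('scene',s(502,218),.028),atz('scene',s(537,238),.028))
print('head top corners',[atz('top',t(*p),.036).round(4).tolist() for p in [(483,127),(559,127),(559,161),(483,161)]])
print('head scene',[atz('scene',s(*p),.036).round(4).tolist() for p in [(316,376),(350,401),(288,465),(246,443)]])
print('knob top',atz('top',t(526,296),.036),'scene',atz('scene',s(121,305),.036))
print('hammer',atz('top',t(697,97),.02),atz('top',t(752,108),.02), atz('top',t(680,95),.02),atz('top',t(677,289),.02))
E
```

```text
0.015 [[0.6825, 0.3312], [0.6702, 0.1612], [0.5078, 0.1741], [0.5225, 0.3431]] [0.59577328 0.25242002]
0.17 85.86
0.17 85.04
0.163 -4.56
0.16 -4.26
scene [[0.5018, 0.19], [0.6628, 0.17], [0.676, 0.3417]]
0.162221164398344 -7.085501501980302
0.17227241337914237 85.61359447625014 [0.58891398 0.26583964]
0.025 [[0.6799, 0.3282], [0.6677, 0.1595], [0.5065, 0.1723], [0.5211, 0.34]] [0.59383257 0.25001072]
0.169 85.86
0.168 85.04
0.162 -4.56
0.159 -4.26
scene [[0.5078, 0.18], [0.6671, 0.1602], [0.6802, 0.3302]]
0.1605148748058582 -7.0855015019803576
0.1704604018138731 85.6135944762501 [0.59400369 0.25511003]
butt top [0.60817453 0.10062361 0.072     ] [0.56588542 0.09850219 0.072     ]
butt scene top [0.56747515 0.11184685 0.072     ] [0.61015977 0.11194046 0.072     ] bot [0.57170087 0.1133589  0.028     ] [0.60955127 0.11268181 0.028     ]
head top corners [[0.6058, -0.1399, 0.036], [0.6069, -0.2286, 0.036], [0.5667, -0.2284, 0.036], [0.5657, -0.14, 0.036]]
head scene [[0.57, -0.1403, 0.036], [0.6067, -0.1424, 0.036], [0.6108, -0.2211, 0.036], [0.573, -0.2264, 0.036]]
knob top [ 0.40962064 -0.18990167  0.036     ] scene [ 0.39813515 -0.18756803  0.036     ]
hammer [ 0.64829184 -0.39485787  0.02      ] [ 0.63581174 -0.46016951  0.02      ] [ 0.6504566  -0.37464114  0.02      ] [ 0.42019241 -0.36755787  0.02      ]
```

```bash
cat >> h.py <<'E'
def plan(x,y,z,yaw=None):
    s=get_state(); M=R.from_quat(s['tool_rot']).as_matrix(); d=M.T@(np.array([x,y,z])-s['eef_pos'])*1000
    y0=np.degrees(np.arctan2(M[1,0],M[0,0])); print('t',s['time_s'],'pos',s['eef_pos'].round(4),'yaw',y0.round(2),'tilt',M[2,2].round(4),'w',s['width'],'F',s['ft_force'].round(1))
    print('shift',d.round(1),'roll',None if yaw is None else np.radians(y0-yaw).round(4))
E
python3 -c "
from h import *
plan(.527,-.187,.13,1.7)"
```

```text
t 1.0 pos [ 0.1429 -0.5311  0.2313] yaw 15.06 tilt -1.0 w 0.08509320812844728 F [-0.1 -0.6 -1.5]
shift [ 460.3 -232.5  101.3] roll 0.2331
```

```bash
python3 -m creep '[{"tx":460,"ty":-232,"tz":60,"roll":0.233,"claw":85},{"tx":460,"ty":-232,"tz":60,"roll":0.233,"claw":85},{"tx":460,"ty":-232,"tz":60,"roll":0.233,"claw":85},{"tx":460,"ty":-232,"tz":60,"roll":0.233,"claw":85},{"tx":460,"ty":-232,"tz":60,"roll":0.233,"claw":85},{"tx":460,"ty":-232,"tz":60,"roll":0.233,"claw":85},{"tx":460,"ty":-232,"tz":60,"roll":0.233,"claw":85},{"tx":460,"ty":-232,"tz":60,"roll":0.233,"claw":85}]'; python3 -c "
from h import *
plan(.527,-.187,.1,1.7)"
```

```text
time_s: 1.8
eef_pos: [0.4394, -0.2654, 0.1852]
tool_rot: [1.0, 0.015, 0.0, 0.0]
ft_force: [0.3, 0.0, 0.5]
width: 0.0851
t 1.8 pos [ 0.4394 -0.2654  0.1852] yaw 1.7 tilt -1.0 w 0.08510824952771467 F [0.3 0.  0.5]
shift [ 89.8 -75.8  85.2] roll 0.0
```

```bash
python3 -m creep '[{"tx":90,"ty":-76,"tz":40,"roll":0,"claw":85},{"tx":90,"ty":-76,"tz":65,"roll":0,"claw":85},{"tx":90,"ty":-76,"tz":85,"roll":0,"claw":85},{"tx":90,"ty":-76,"tz":85,"roll":0,"claw":85},{"tx":90,"ty":-76,"tz":85,"roll":0,"claw":85},{"tx":90,"ty":-76,"tz":85,"roll":0,"claw":85}]'; python3 -c "
from h import *
plan(.527,-.187,.006,1.7)
for n in ['scene','top']:
  im=cams.capture(n); cv2.imwrite('pics/a_'+n+'.png',cv2.resize(im[100:300,200:460],None,fx=3,fy=3))
"
```

```text
time_s: 2.4
eef_pos: [0.5259, -0.1894, 0.1015]
tool_rot: [1.0, 0.015, 0.001, 0.001]
ft_force: [0.6, -0.3, -0.0]
width: 0.0849
t 2.4 pos [ 0.5259 -0.1894  0.1015] yaw 1.66 tilt -1.0 w 0.08488696152202356 F [ 0.6 -0.3 -0. ]
shift [ 1.  -2.5 95.5] roll -0.0007
```

View pics/a_scene.png

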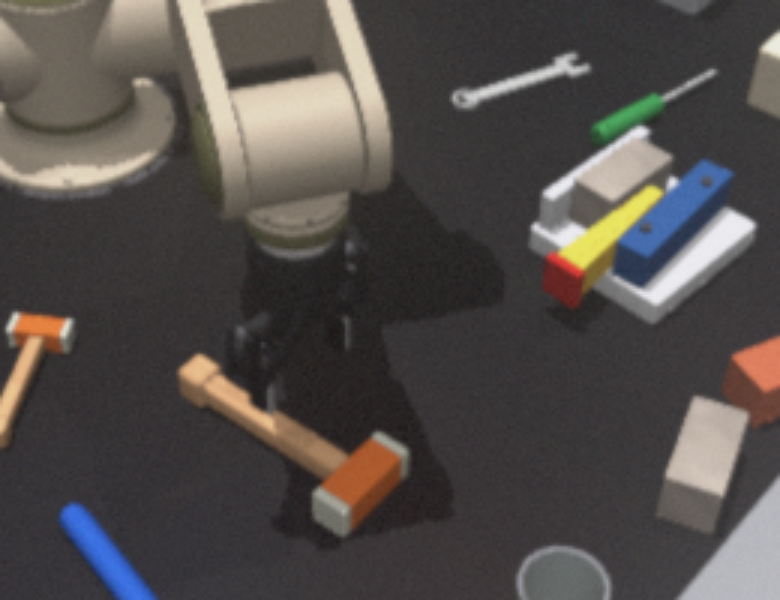

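View pics/a_top.png

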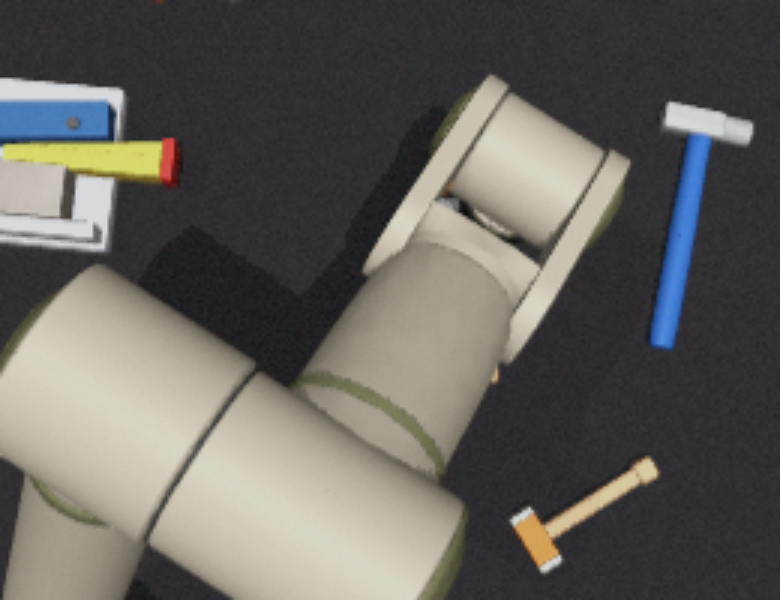

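The fingers straddle the large mallet's handle, with its head at (360,485) in the scene crop. In the top view the arm hides the mallet. I'll go down.

```bash
python3 -m creep '[{"tx":1,"ty":-2,"tz":35,"claw":85},{"tx":1,"ty":-2,"tz":65,"claw":85},{"tx":1,"ty":-2,"tz":85,"claw":85},{"tx":1,"ty":-2,"tz":95,"claw":85},{"tx":1,"ty":-2,"tz":95,"claw":85},{"tx":1,"ty":-2,"tz":95,"claw":85}]'; python3 -c "
from h import *
plan(.527,-.187,.006,1.7)
for n in ['scene']:
  im=cams.capture(n); cv2.imwrite('pics/b_'+n+'.png',cv2.resize(im[150:300,200:400],None,fx=4,fy=4))
"
```

```text
t 2.5 pos [ 0.5258 -0.1895  0.1017] yaw 1.63 tilt -1.0 w 0.08514530185402686 F [0.9 0.  0.2]
shift [ 1.1 -2.6 95.7] roll -0.0013schema error: expected keys tx, ty, tz, roll, claw
```

View pics/b_scene.png

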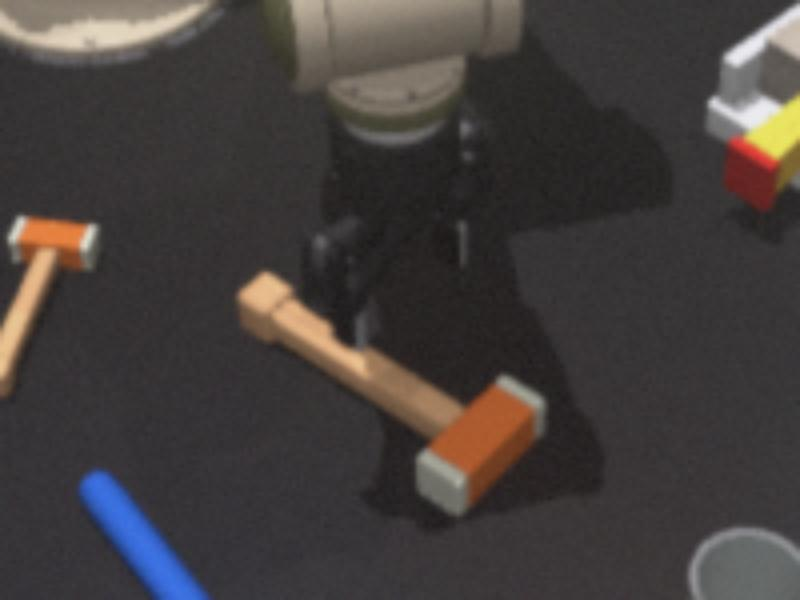

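The call was refused because it left out the roll key, and nothing moved: the gripper is still above the handle. I'll send it again with every key.

```bash
python3 -m creep '[{"tx":1,"ty":-2,"tz":35,"roll":0,"claw":85},{"tx":1,"ty":-2,"tz":65,"roll":0,"claw":85},{"tx":1,"ty":-2,"tz":85,"roll":0,"claw":85},{"tx":1,"ty":-2,"tz":95,"roll":0,"claw":85},{"tx":1,"ty":-2,"tz":95,"roll":0,"claw":85},{"tx":1,"ty":-2,"tz":95,"roll":0,"claw":85}]'; python3 -c "
from h import *
plan(.527,-.187,.006,1.7)
for n in ['scene']:
  im=cams.capture(n); cv2.imwrite('pics/b_'+n+'.png',cv2.resize(im[150:300,200:400],None,fx=4,fy=4))
"
```

```text
time_s: 3.15
eef_pos: [0.5272, -0.1869, 0.0063]
tool_rot: [1.0, 0.015, 0.001, 0.001]
ft_force: [1.0, -0.0, -1.4]
width: 0.0848
t 3.15 pos [ 0.5272 -0.1869  0.0063] yaw 1.69 tilt -1.0 w 0.08478946180590897 F [ 1.  -0.  -1.4]
shift [-0.2  0.1  0.3] roll -0.0002
```

View pics/b_scene.png

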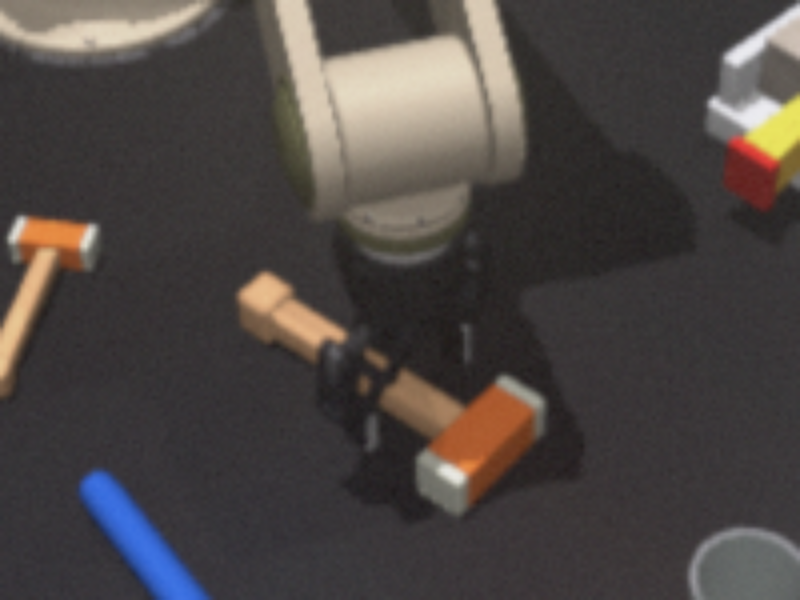

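The fingers stand on both sides of the handle, just behind the head. Closing now.

```bash
python3 -m creep '[{"tx":0,"ty":0,"tz":0,"roll":0,"claw":0},{"tx":0,"ty":0,"tz":0,"roll":0,"claw":0},{"tx":0,"ty":0,"tz":0,"roll":0,"claw":0},{"tx":0,"ty":0,"tz":0,"roll":0,"claw":0},{"tx":0,"ty":0,"tz":0,"roll":0,"claw":0},{"tx":0,"ty":0,"tz":0,"roll":0,"claw":0},{"tx":0,"ty":0,"tz":0,"roll":0,"claw":0},{"tx":0,"ty":0,"tz":0,"roll":0,"claw":0}]'; python3 -c "
from h import *
plan(.527,-.187,.006,1.7)"
```

```text
time_s: 4.0
eef_pos: [0.5269, -0.1864, 0.0056]
tool_rot: [1.0, 0.015, 0.0, 0.0]
ft_force: [-0.7, -0.4, 5.2]
width: 0.0228
t 4.0 pos [ 0.5269 -0.1864  0.0056] yaw 1.71 tilt -1.0 w 0.02280269809539903 F [-0.7 -0.4  5.2]
shift [ 0.1  0.6 -0.4] roll 0.0002
```

```bash
python3 -m creep '[{"tx":0,"ty":0,"tz":-12,"roll":0,"claw":0},{"tx":0,"ty":0,"tz":-25,"roll":0.04,"claw":0},{"tx":0,"ty":0,"tz":-33,"roll":0.08,"claw":0},{"tx":0,"ty":0,"tz":-33,"roll":0.112,"claw":0},{"tx":0,"ty":0,"tz":-33,"roll":0.112,"claw":0},{"tx":0,"ty":0,"tz":-33,"roll":0.112,"claw":0}]'; python3 -c "
from h import *
plan(.527,-.187,.039,-4.7)
for n in ['scene','top']:
  im=cams.capture(n); cv2.imwrite('pics/c_'+n+'.png',cv2.resize(im[130:290,230:430],None,fx=4,fy=3.75) if n=='scene' else im)
"
```

```text
time_s: 4.6
eef_pos: [0.5265, -0.1861, 0.0381]
tool_rot: [0.999, -0.041, -0.0, -0.0]
ft_force: [-0.3, 1.1, -3.3]
width: 0.0232
t 4.6 pos [ 0.5265 -0.1861  0.0381] yaw -4.66 tilt -1.0 w 0.023206111748291486 F [-0.3  1.1 -3.3]
shift [ 0.6  0.8 -0.9] roll 0.0007
```

View pics/c_scene.png

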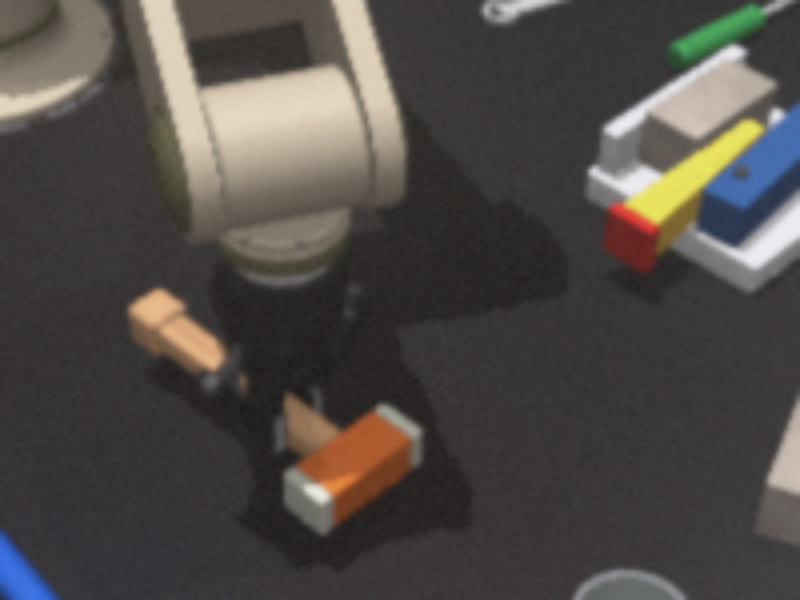

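View pics/c_top.png

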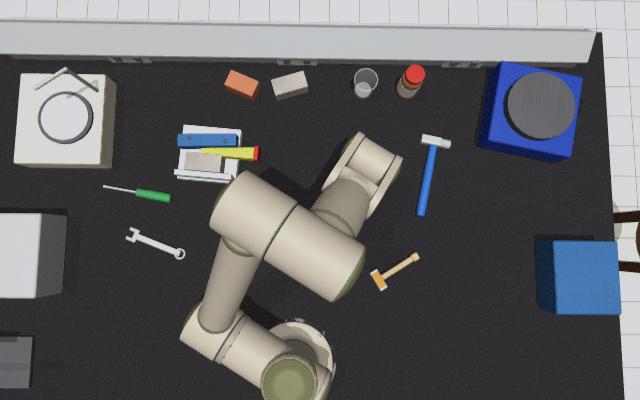

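The mallet is up and roughly level; its head's top corners in the crop are (380,405), (422,430), (331,495) and (287,470). The wedge and hammer haven't moved.

```bash
python3 - <<'E'
from h import *
s=get_state();p=s['eef_pos'];M=R.from_quat(s['tool_rot']).as_matrix()
for z in (.066,.07,.074): 
    C=np.array([atz('scene',(230+(x+.5)/4-.5,130+(y+.5)/3.75-.5),z) for x,y in [(380,405),(422,430),(331,495),(287,470)]]); c=C.mean(0)
    print(z,C.round(3)[:,:2].tolist(),c.round(4),'in tool',(M.T@(c-p)).round(4)); d=(C[0]+C[1]-C[2]-C[3])/2; print(np.linalg.norm(d),np.degrees(np.arctan2(d[1],d[0])))
# box fit check: bottom edge of near face
print(proj('scene',[.586,-.188,.05]), [ (np.array(r['at'])*[640,400]).round(1) for r in nets.spot_point('mallet','scene')])
# strike line: head target
phi=np.radians(-4.7);ex=np.array([np.cos(phi),np.sin(phi)]);ey=np.array([-np.sin(phi),np.cos(phi)]);cl=np.array([.594,.252])
for yy in (-.146,-.105):
    b=cl+.007*ex+yy*ey; print('butt',b, 'head',b-.045*ey,'tcp',b-.045*ey-.06*ex)
E
```

```text
0.066 [[0.572, -0.146], [0.606, -0.146], [0.6, -0.225], [0.565, -0.227]] [ 0.5857 -0.1861  0.066 ] in tool [ 0.059  -0.0049 -0.0281]
0.08061032967434166 85.20345373761027
0.07 [[0.574, -0.149], [0.608, -0.148], [0.602, -0.228], [0.567, -0.23]] [ 0.5879 -0.1886  0.07  ] in tool [ 0.0613 -0.0026 -0.0321]
0.08025195191472644 85.2034537376103
0.074 [[0.576, -0.152], [0.611, -0.151], [0.604, -0.23], [0.57, -0.232]] [ 0.59   -0.1912  0.074 ] in tool [ 0.0637 -0.0002 -0.0361]
0.07989357415511104 85.20345373761026
[318.11154055 254.02339871] [array([318.7, 250.3]), array([213.9, 212.7])]
butt [0.58901344 0.10591737] head [0.58532621 0.06106869] tcp [0.52552796 0.065985  ]
butt [0.59237292 0.1467795 ] head [0.58868569 0.10193082] tcp [0.52888744 0.10684713]
```

```bash
python3 -m creep '[{"tx":-6,"ty":-30,"tz":0,"roll":0,"claw":0},{"tx":-10,"ty":-70,"tz":0,"roll":0,"claw":0},{"tx":-13,"ty":-110,"tz":0,"roll":0,"claw":0},{"tx":-17,"ty":-150,"tz":0,"roll":0,"claw":0},{"tx":-20,"ty":-185,"tz":0,"roll":0,"claw":0},{"tx":-21,"ty":-210,"tz":0,"roll":0,"claw":0},{"tx":-21,"ty":-220,"tz":0,"roll":0,"claw":0},{"tx":-21,"ty":-220,"tz":0,"roll":0,"claw":0}]'; python3 -c "
from h import *
plan(.5255,.066,.039,-4.7)
for n in ['scene','top']:
  im=cams.capture(n); cv2.imwrite('pics/d_'+n+'.png',cv2.resize(im[120:270,310:510],None,fx=4,fy=4) if n=='scene' else cv2.resize(im[100:220,170:370],None,fx=4,fy=4))
"
```

```text
time_s: 5.55
eef_pos: [0.5239, 0.0355, 0.0381]
tool_rot: [0.999, -0.04, -0.0, 0.0]
ft_force: [-0.3, -0.4, -3.2]
width: 0.0231
t 5.55 pos [0.5239 0.0355 0.0381] yaw -4.59 tilt -1.0 w 0.023061902717101485 F [-0.3 -0.4 -3.2]
shift [ -0.8 -30.5  -0.9] roll 0.0019
```

View pics/d_scene.png

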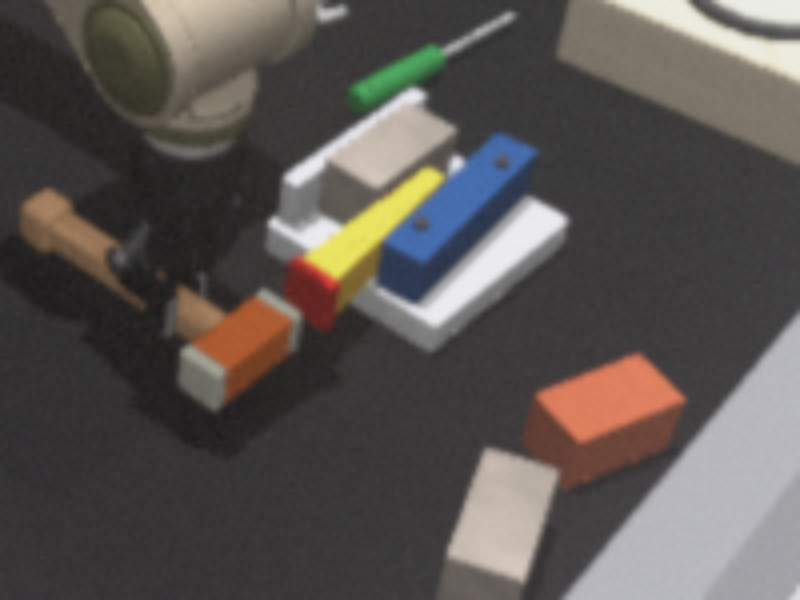

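View pics/d_top.png

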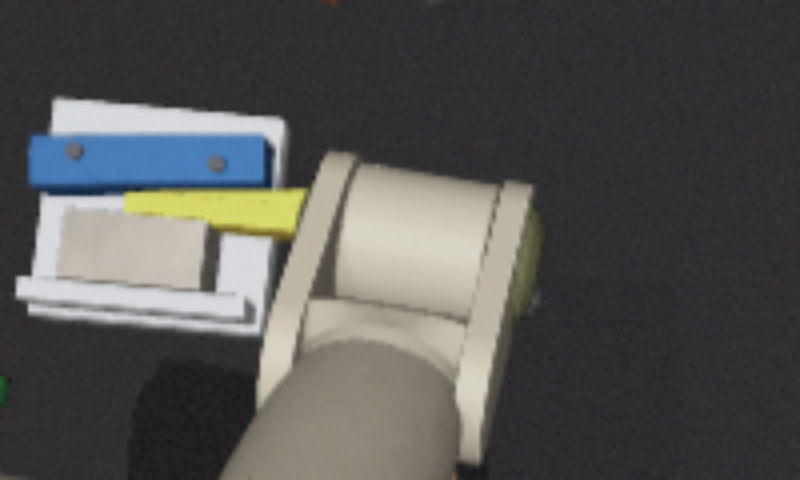

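The head is lined up behind the red butt with a gap of about 25 to 30 mm (crop: face at 283,322, butt at 312,292). I'll make tap 1 with about 16 mm of advance, then draw clear.

```bash
python3 -m creep '[{"tx":0,"ty":-12,"tz":-2,"roll":0,"claw":0},{"tx":0,"ty":-25,"tz":-2,"roll":0,"claw":0},{"tx":0,"ty":-37,"tz":-2,"roll":0,"claw":0},{"tx":0,"ty":-48,"tz":-2,"roll":0,"claw":0},{"tx":0,"ty":-48,"tz":-2,"roll":0,"claw":0},{"tx":0,"ty":-20,"tz":-2,"roll":0,"claw":0},{"tx":0,"ty":-10,"tz":-2,"roll":0,"claw":0},{"tx":0,"ty":-10,"tz":-2,"roll":0,"claw":0}]'; python3 -c "
from h import *
plan(.5255,.066,.039,-4.7)
for n in ['scene']:
  im=cams.capture(n); cv2.imwrite('pics/e_'+n+'.png',cv2.resize(im[120:270,310:510],None,fx=4,fy=4))
"
```

```text
time_s: 6.45
eef_pos: [0.5247, 0.0439, 0.0402]
tool_rot: [0.999, -0.042, -0.0, -0.0]
ft_force: [0.6, 0.2, -3.3]
width: 0.0229
t 6.45 pos [0.5247 0.0439 0.0402] yaw -4.82 tilt -1.0 w 0.022876327850315323 F [ 0.6  0.2 -3.3]
shift [ -1.  -22.1   1.2] roll -0.0021
```

View pics/e_scene.png

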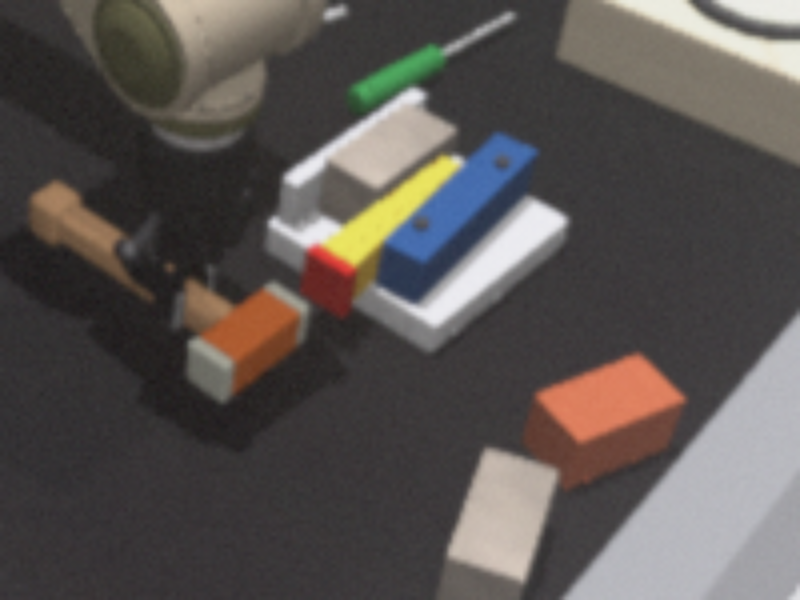

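Tap 1 moved the wedge about 19 mm (butt now near 330,280 in the crop), leaving about 20 mm to go, and the head is clear. For tap 2 I'll advance in stages and watch the force.

```bash
python3 -m creep '[{"tx":0,"ty":-14,"tz":0,"roll":0,"claw":0},{"tx":0,"ty":-28,"tz":0,"roll":0,"claw":0},{"tx":0,"ty":-40,"tz":0,"roll":0,"claw":0},{"tx":0,"ty":-48,"tz":0,"roll":0,"claw":0},{"tx":0,"ty":-54,"tz":0,"roll":0,"claw":0},{"tx":0,"ty":-54,"tz":0,"roll":0,"claw":0}]'; python3 -c "
from h import *
plan(.5289,.1068,.04,-4.7)"
```

```text
time_s: 7.1
eef_pos: [0.529, 0.0996, 0.0402]
tool_rot: [0.999, -0.04, -0.0, 0.0]
ft_force: [-0.7, -2.0, -3.5]
width: 0.0233
t 7.1 pos [0.529  0.0996 0.0402] yaw -4.64 tilt -1.0 w 0.02326911652496526 F [-0.7 -2.  -3.5]
shift [-0.7 -7.2  0.2] roll 0.001
```

```bash
python3 -m creep '[{"tx":0,"ty":-2,"tz":0,"roll":0,"claw":0},{"tx":0,"ty":-4,"tz":0,"roll":0,"claw":0},{"tx":0,"ty":-6,"tz":0,"roll":0,"claw":0}]';python3 -m creep '[{"tx":0,"ty":-2,"tz":0,"roll":0,"claw":0},{"tx":0,"ty":-3,"tz":0,"roll":0,"claw":0}]'; python3 -c "
from h import *
plan(.5289,.1068,.04,-4.7)
for n in ['scene']:
  im=cams.capture(n); cv2.imwrite('pics/f_'+n+'.png',cv2.resize(im[120:270,310:510],None,fx=4,fy=4))
"
```

```text
time_s: 7.4
eef_pos: [0.5293, 0.1042, 0.0402]
tool_rot: [0.999, -0.041, -0.0, 0.001]
ft_force: [-2.7, -9.1, -2.2]
width: 0.0224
time_s: 7.6
eef_pos: [0.5293, 0.1064, 0.0402]
tool_rot: [0.999, -0.041, -0.001, 0.002]
ft_force: [-4.6, -17.9, 0.3]
width: 0.023
t 7.6 pos [0.5293 0.1064 0.0402] yaw -4.71 tilt -1.0 w 0.023035027516707485 F [ -4.6 -17.9   0.3]
shift [-0.5 -0.3  0.2] roll -0.0001
```

View pics/f_scene.png

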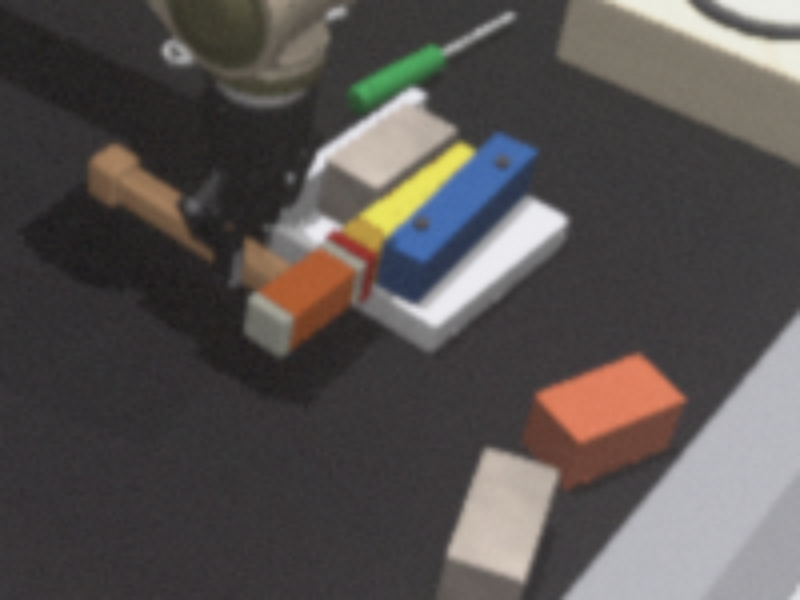

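```bash
python3 -m creep '[{"tx":0,"ty":-2,"tz":0,"roll":0,"claw":0},{"tx":0,"ty":-2,"tz":0,"roll":0,"claw":0}]'; python3 -c "
from h import *
plan(.5289,.1068,.04,-4.7)"
```

```text
time_s: 7.85
eef_pos: [0.5292, 0.1067, 0.0402]
tool_rot: [0.999, -0.042, -0.001, 0.003]
ft_force: [-6.5, -26.1, 0.8]
width: 0.0232
t 7.85 pos [0.5292 0.1067 0.0402] yaw -4.77 tilt -1.0 w 0.023187906327028173 F [ -6.5 -26.1   0.8]
shift [-0.3 -0.1  0.2] roll -0.0012
```

The commanded 2 mm gave only 0.3 mm of motion while the force rose to 26 N, so the wedge has stopped dead. I'll draw clear and measure.

```bash
python3 -m creep '[{"tx":0,"ty":10,"tz":0,"roll":0,"claw":0},{"tx":0,"ty":30,"tz":0,"roll":0,"claw":0},{"tx":0,"ty":60,"tz":0,"roll":0,"claw":0},{"tx":0,"ty":80,"tz":0,"roll":0,"claw":0},{"tx":0,"ty":80,"tz":0,"roll":0,"claw":0},{"tx":0,"ty":80,"tz":0,"roll":0,"claw":0}]'; python3 -c "
from h import *
plan(.5289,.1068,.04,-4.7)
for n in ['scene','top']:
  im=cams.capture(n); cv2.imwrite('pics/g_'+n+'.png',cv2.resize(im[120:270,310:510],None,fx=4,fy=4)if n=='scene' else cv2.resize(im[100:220,170:370],None,fx=4,fy=4))
"
```

```text
time_s: 8.45
eef_pos: [0.5235, 0.0302, 0.0402]
tool_rot: [0.999, -0.041, 0.0, -0.0]
ft_force: [0.2, -0.3, -2.9]
width: 0.0229
t 8.45 pos [0.5235 0.0302 0.0402] yaw -4.73 tilt -1.0 w 0.022876736638497312 F [ 0.2 -0.3 -2.9]
shift [ -1.  -76.7   0.2] roll -0.0005
```

View pics/g_scene.png

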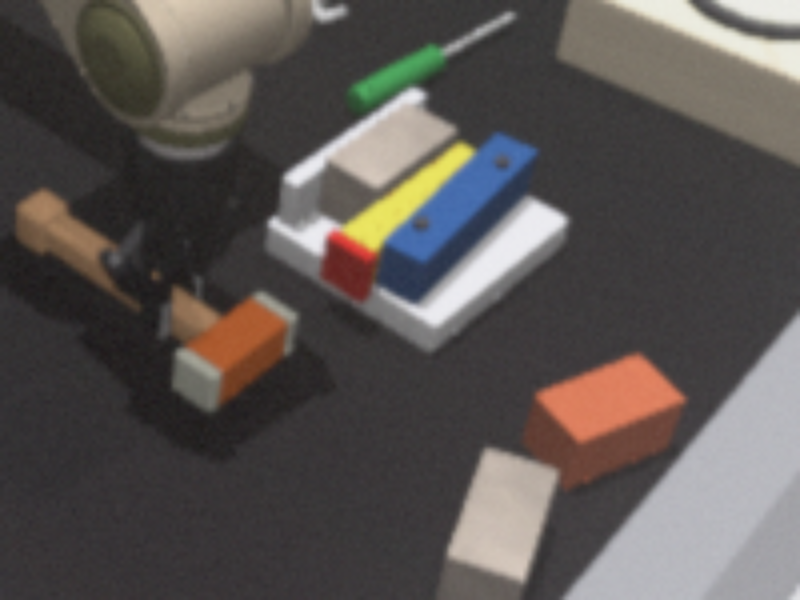

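View pics/g_top.png

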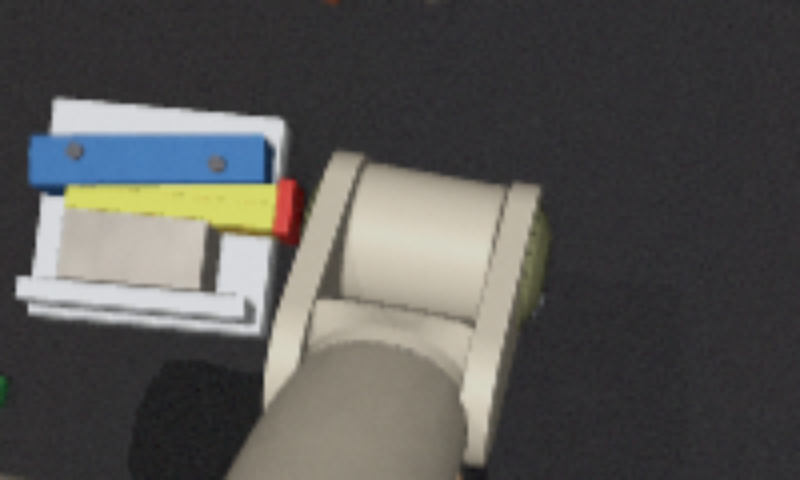

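The wedge now sits with its tip level with the stone's far end, the butt at (350,265) in the scene crop and (292,212) in the top crop.

```bash
python3 - <<'E'
from h import *
t=lambda x,y:(170+(x+.5)/4-.5,100+(y+.5)/4-.5); s=lambda x,y:(310+(x+.5)/4-.5,120+(y+.5)/4-.5)
phi=np.radians(-4.7);ex=np.array([np.cos(phi),np.sin(phi)]);ey=np.array([-np.sin(phi),np.cos(phi)])
def cl(w,c): return np.array([(w[:2]-c)@ex,(w[:2]-c)@ey]).round(4)
C=np.mean([atz('top',t(*p),.02) for p in [(54,97),(288,118),(262,335),(28,315)]],0)[:2]; print(C)
for p in [(301,182),(298,243)]: print('top',cl(atz('top',t(*p),.072),C))
S=np.mean([atz('scene',s(*p),.02) for p in [(269,222),(568,222)]],0)[:2]; print(S)
for p in [(329,233),(378,258)]: print('scene',cl(atz('scene',s(*p),.072),S))
E
```

```text
[0.59544637 0.25086787]
top [ 0.0242 -0.1103]
top [-0.0194 -0.1129]
[0.58973336 0.26262722]
scene [-0.007 -0.11 ]
scene [ 0.0347 -0.106 ]
```

The measured butt position is about -0.106 to -0.113 against -0.105 for home, which agrees within the noise but isn't decisive. I'll make a third, firmer tap to check.

```bash
python3 -m creep '[{"tx":0,"ty":-25,"tz":0,"roll":0,"claw":0},{"tx":0,"ty":-50,"tz":0,"roll":0,"claw":0},{"tx":0,"ty":-70,"tz":0,"roll":0,"claw":0},{"tx":0,"ty":-77,"tz":0,"roll":0,"claw":0},{"tx":0,"ty":-80,"tz":0,"roll":0,"claw":0},{"tx":0,"ty":-83,"tz":0,"roll":0,"claw":0},{"tx":0,"ty":-83,"tz":0,"roll":0,"claw":0}]'; python3 -c "
from h import *
plan(.5289,.1068,.04,-4.7)"
```

```text
time_s: 9.25
eef_pos: [0.5278, 0.1079, 0.04]
tool_rot: [0.999, -0.041, -0.003, 0.004]
ft_force: [-12.4, -34.4, 4.2]
width: 0.0231
t 9.25 pos [0.5278 0.1079 0.04  ] yaw -4.76 tilt -0.9999 w 0.02313603635573096 F [-12.4 -34.4   4.2]
shift [ 1.2  1.  -0. ] roll -0.001
```

It stalled at 34 N in the same place, so the wedge is home. I'll draw back to open bench.

```bash
python3 -m creep '[{"tx":0,"ty":15,"tz":0,"roll":0,"claw":0},{"tx":0,"ty":45,"tz":0,"roll":0,"claw":0},{"tx":0,"ty":85,"tz":0,"roll":0,"claw":0},{"tx":0,"ty":125,"tz":0,"roll":0,"claw":0},{"tx":0,"ty":160,"tz":0,"roll":0,"claw":0},{"tx":0,"ty":180,"tz":0,"roll":0,"claw":0},{"tx":0,"ty":180,"tz":0,"roll":0,"claw":0},{"tx":0,"ty":180,"tz":0,"roll":0,"claw":0}]'; python3 -c "
from h import *
plan(.513,-.07,.006,-4.7)
im=cams.capture('scene'); cv2.imwrite('pics/h.png',cv2.resize(im[130:280,250:450],None,fx=4,fy=4))"
```

```text
time_s: 10.05
eef_pos: [0.5155, -0.0665, 0.0401]
tool_rot: [0.999, -0.041, -0.0, -0.0]
ft_force: [0.0, 0.0, -4.1]
width: 0.023
t 10.05 pos [ 0.5155 -0.0665  0.0401] yaw -4.72 tilt -1.0 w 0.023030238531187255 F [ 0.   0.  -4.1]
shift [-2.2  3.7 34.1] roll -0.0003
```

View pics/h.png

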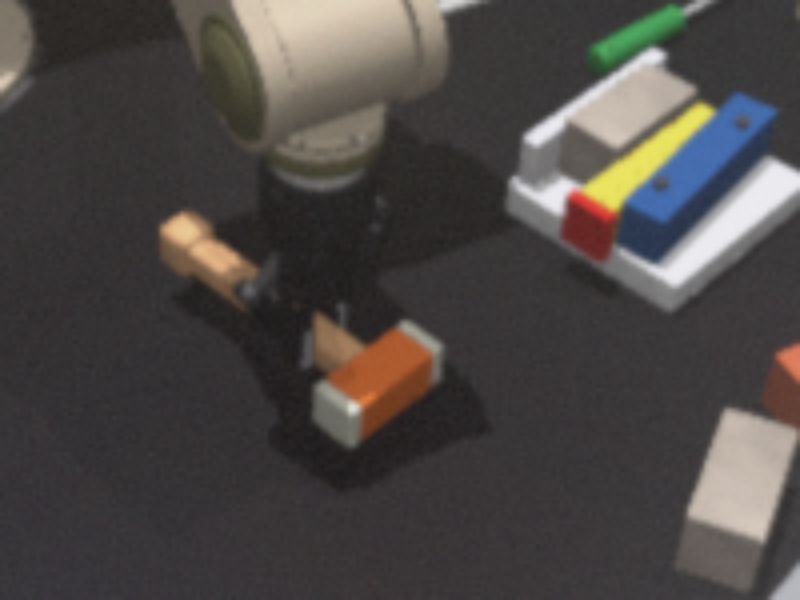

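The bench around the mallet is clear, the mallet is level, and the wedge (590,225) is unchanged since the last tap. I'll lower it gently.

```bash
python3 -m creep '[{"tx":0,"ty":0,"tz":10,"roll":0,"claw":0},{"tx":0,"ty":0,"tz":20,"roll":0,"claw":0},{"tx":0,"ty":0,"tz":27,"roll":0,"claw":0},{"tx":0,"ty":0,"tz":31,"roll":0,"claw":0},{"tx":0,"ty":0,"tz":32,"roll":0,"claw":0},{"tx":0,"ty":0,"tz":33,"roll":0,"claw":0},{"tx":0,"ty":0,"tz":33,"roll":0,"claw":0}]'; python3 -c "
from h import *
plan(.513,-.07,.006,-4.7)"
```

```text
time_s: 10.8
eef_pos: [0.5156, -0.067, 0.0073]
tool_rot: [0.999, -0.041, 0.0, 0.0]
ft_force: [-0.8, -0.1, -3.7]
width: 0.0227
t 10.8 pos [ 0.5156 -0.067   0.0073] yaw -4.71 tilt -1.0 w 0.022656481658809142 F [-0.8 -0.1 -3.7]
shift [-2.4  3.2  1.3] roll -0.0002
```

```bash
python3 -m creep '[{"tx":0,"ty":0,"tz":1,"roll":0,"claw":0},{"tx":0,"ty":0,"tz":2,"roll":0,"claw":0},{"tx":0,"ty":0,"tz":2,"roll":0,"claw":0}]'
```

```text
time_s: 11.1
eef_pos: [0.5156, -0.067, 0.0055]
tool_rot: [0.999, -0.041, 0.0, 0.0]
ft_force: [-1.6, -0.7, 1.4]
width: 0.0226
```

It is resting on the bench now: the 3.7 N of weight is off the wrist. Releasing and lifting straight up.

```bash
python3 -m creep '[{"tx":0,"ty":0,"tz":0,"roll":0,"claw":32},{"tx":0,"ty":0,"tz":0,"roll":0,"claw":45},{"tx":0,"ty":0,"tz":0,"roll":0,"claw":60},{"tx":0,"ty":0,"tz":0,"roll":0,"claw":75},{"tx":0,"ty":0,"tz":0,"roll":0,"claw":80},{"tx":0,"ty":0,"tz":0,"roll":0,"claw":80},{"tx":0,"ty":0,"tz":0,"roll":0,"claw":80}]'
python3 -m creep '[{"tx":0,"ty":0,"tz":-10,"roll":0,"claw":80},{"tx":0,"ty":0,"tz":-35,"roll":0,"claw":80},{"tx":0,"ty":0,"tz":-75,"roll":0,"claw":80},{"tx":0,"ty":0,"tz":-120,"roll":0,"claw":80},{"tx":0,"ty":0,"tz":-160,"roll":0,"claw":80},{"tx":0,"ty":0,"tz":-180,"roll":0,"claw":80},{"tx":0,"ty":0,"tz":-180,"roll":0,"claw":80}]'
python3 -c "
from h import *
im=cams.capture('scene'); cv2.imwrite('pics/i.png',im);im=cams.capture('top'); cv2.imwrite('pics/it.png',im)"
```

```text
time_s: 11.8
eef_pos: [0.5155, -0.067, 0.0052]
tool_rot: [0.999, -0.041, 0.0, 0.0]
ft_force: [-0.4, -1.0, -0.1]
width: 0.08
time_s: 12.5
eef_pos: [0.5165, -0.0673, 0.1888]
tool_rot: [0.999, -0.041, 0.003, 0.001]
ft_force: [0.4, -0.4, -0.4]
width: 0.0797
```

View pics/i.png

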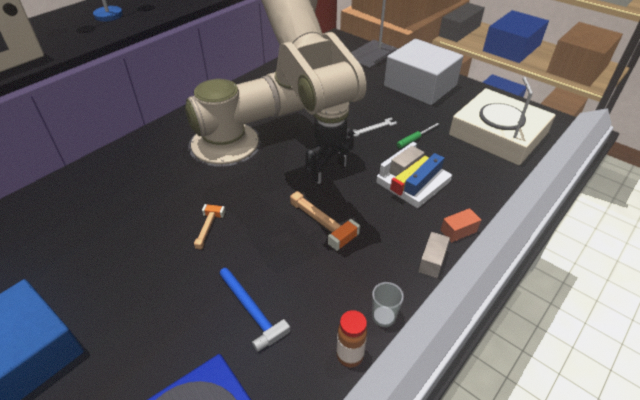

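View pics/it.png

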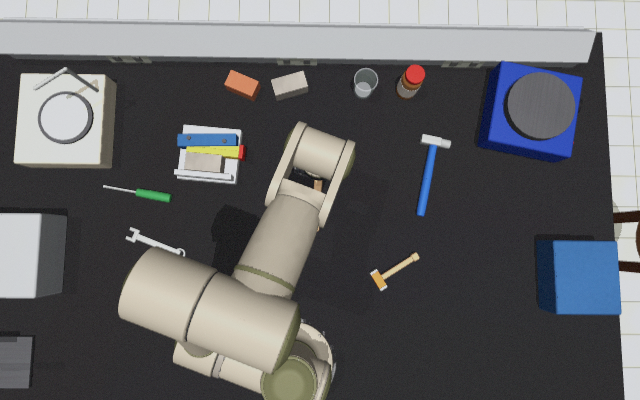

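The mallet lies flat with its head at (343,235) in the scene view, the gripper well above it. The hammer hasn't moved, and the wedge is fully in (butt at 397,186). Handing in.

```bash
python3 -c "
from h import *
print(arm.hand_in())"
```

```text
the job is handed in; nothing more can be done
None
```

The wedge is driven home, the orange mallet is lying flat on the bench again, and I handed the job in at about 12.6 s. No verdict was reported.

- **Pick-up:** I took the larger orange mallet by its handle. One move call was refused for a missing key; nothing moved.
- **Taps:** The first tap moved the wedge about 19 mm. The second took it to the stop, where it stalled at about 26 N. A third, firmer tap of about 34 N stalled within about 1 mm of the same place. I drew the mallet clear after each.
- **Laying down:** I lowered the mallet until the bench took its weight, opened the fingers and lifted straight up.

**Last checks:**
- **Mallet and hammer:** The final pictures show the mallet lying flat and well clear of the wedge. The hammer shows in its original place.
- **Wedge:** The pixel measurements put the butt at y = -0.106 to -0.113 m in the clamp frame. Home is -0.105 m, so the far end of that range is outside the 5 mm limit. I took the wedge as home because it stalled twice in the same place; I did not re-measure it after the third tap.

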